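Dry-fit the compression joint of a washing-machine waste

ROBOT

A 6-joint arm with a two-finger parallel gripper is mounted at the origin on the work surface. World frame = base frame: x ahead of the robot, y to its left, z up, the work surface at z = 0. Lengths are in m, angles in rad, forces in N, time in s.
With the tool pointing down it reaches from about 0.35 to 0.975 m from the base axis. Payload 4.9 kg.
Tool frame: the origin (TCP) lies between the finger pads; the fingertips stand 19 mm ahead of it and the grasp point (between the pads) is the TCP (arm.tcp_to_tips is the distance from the TCP to the fingertips, in m); z points along the fingers, y is the direction in which the jaws open and shut (so a half turn about z gives the same grasp; the last joint's range is limited). The gripper opens to 85 mm and grips with 20 to 120 N. Pads are 22 mm wide; open, the fingers measure 114 mm over their backs; the gripper's body (76 mm by 85 mm) begins 54 mm behind the grasp point. The pads swing forward as they close: fully open they stand 13 mm farther back than shut.
Start: joints at [-1.43, 0.053, 1.613, -0, 1.476, -0.119], TCP at [0.161, -0.604, 0.25] pointing down, gripper open.
Joint ranges: [-3.01, 3.01], [-1.01, 2.22], [0.06, 2.58], [-1.02, 4.17], [0.09, 2.62], [-3.14, 3.14]. Speed limits (rad/s): [2.57, 2.57, 3.14, 3.14, 3.14, 3.14].

INTERFACE

Orientations are given as a rotation vector (axis times angle).
In Python, from rig import arm gives the robot as it stands.
- The arm moves only by the tool drive_tool, never from a script. Its argument "plan" is a list of rows, each a list of 3 entries, a list of its own where there are three numbers: the opening in per cent of the stroke, from 0 (shut) to 100 (fully open), then the shift along the tool's x, y, z in cm, then the turn about the tool's z in degrees. A call has 1 to 20 rows; each row shifts and turns the pose as measured when the row begins, along the tool's axes as they then stand; what a row does not reach is not made up. A row lasts 1/12 s, in which the tool goes at most 41.7 mm and 7.16 degrees, less where a joint would pass 70% of its speed; a pose out of reach is approached as far as the arm can. A call with a gripper value outside its range is refused whole. The fingers move at their own pace and stop on an object; "newtons" is the grip in N (left out, the last holds). Time passes only in rows, so rows that do not move let the fingers close. It gives the time, the measured TCP pose, the force and the opening at its end, in the units of the state.
- arm.state(): the state, without advancing time (a new reading comes with each control period).
- arm.read_camera(name): name is "scene" or "side" or "wrist"; returns the picture (400x640x3 uint8, blue, green, red); there is no depth.
- arm.camera_model(name): a dict with "fx", "fy", "cx", "cy" (pixels), "k1" (the pictures are not rectified: a ray, as slopes to the right and down, at radius r is drawn at 1 + k1 r^2 times it, then the intrinsics apply), "pose" (4x4, takes a point from camera to world coordinates). Camera axes: x right, y down, z forward; pixel columns grow to the right and rows downward; lengths in m; the calibration is good to about 2 mm. A picture is of the moment at which its call begins: read the wrist's pose just before it. camera_model takes no time and is no camera call; for the wrist camera it gives the pose at the moment of the call.
- arm.job_done(): hands the job in, once; it reports no verdict.
Trained networks look in the newest picture that a camera, given by its name, has taken for a name from the list of things; names that differ only in an ending like _2 or _b are one class to them, and where a whole thing is asked for, a point or a joint stands for the part that bears it (a point fixed in the world has none). Each returns a list of dicts, best first, with "score" (0 to 1); they miss things now and then, are a little off and sometimes report something else, mostly with a low value. They report only what shows in the picture. A call takes as long as a camera call. They do not tell look-alikes from the thing itself.
- arm.boxes_of(thing, camera): "xyz" ([x, y, z] in m, in world coordinates, good to about 4 mm: the middle of the surface that is visible of it).
The state is a dict: "time": time; "q": joint angles; "dq": joint speeds; "joint_torque": joint torques, N m; "position": TCP position; "ee_rot": TCP orientation; "ft_force": force on the tool from outside, world axes, zero at the start; "moment": the same for the moment, N m; "opening": finger opening in m.
Only numpy, scipy, OpenCV 4.12 (cv2) and the standard library are available. Lean on these libraries where they do the work, as an engineer would, in place of code of your own. Each camera call takes 0.05 s, during which the arm holds its last target. There are 200 camera calls.

TASK

Dry-fit the waste joint for the washing machine on the grey pipe stub, in fitting order: slide the blue nut down the pipe onto the flange with its open side up, then the red slip washer, then the black rubber seal with its taper up, both down into the nut, and last push the white hose spigot over the pipe, nozzle up, until it sits on the seal. Let go of everything and leave the tape reel, soap bar, carton and detergent jug where they are.

Things in the scene. Friction and masses are not known exactly. Their poses are not given: they have to be found in the camera images.
- stub: Fixed: grey upright pipe stub, 32 mm diameter, in a round white flange (94 mm diameter, 8 mm thick) on the work surface. Pipe top 60 mm above the surface, its last 6 mm bevelled to 25 mm. Origin on the pipe axis at the flange's underside, z up the pipe. When stacked, undersides lie above this origin: nut 8 mm (on the flange), slip washer 12, seal 17, spigot 29 mm
- nut: Loose: blue plastic compression nut, ribbed outside, 66 mm outside diameter (67 over the ribs), 24 mm tall, 45 g. At its bottom a 4 mm thick lip with a 36 mm hole; above the lip a 56 mm bore, 20 mm deep, open to the top. It starts flat, open side up. Origin on its axis at the underside, z up its axis
- slip_washer: Loose: red flat plastic ring, 46 mm outside, 36 mm inside diameter, 5 mm thick, 12 g, lying flat. Origin on its axis at the underside. It falls freely down the pipe when let go round it
- seal: Loose: black rubber seal ring (firm, treat as rigid), 12 mm tall, 36 mm hole; the lower 6 mm is 46 mm outside diameter, the upper 6 mm tapers from 45 to 41 mm. 25 g. It starts flat with the taper up. Origin on its axis at the underside. It falls freely down the pipe when let go round it
- spigot: Loose: white hose spigot standing nozzle up, 78 mm tall, 90 g. From the bottom: skirt 46 mm across with a 36 mm socket open downwards, 36 mm deep; ribbed collar 57 mm across at 18 to 30 mm height; shoulder narrowing to 25 mm at 40 to 46 mm; round hose nozzle 22 mm across (barbs 24) from 46 to 78 mm, handy to grip. Origin on its axis at the underside, z up its axis
- tape_reel: Bystander, leave it: white reel of thread tape lying flat, 60 mm diameter, 15 mm tall. Origin at the centre of the underside
- soap_bar: Bystander, leave it: light-blue bar of laundry soap, 62 x 92 x 30 mm. Origin at the centre of the underside
- carton: Bystander, leave it: white carton with blue band, 110 x 130 mm, 70 mm tall, lying flat. Origin at the centre of the underside
- jug: Bystander, leave it: dark-blue detergent jug with grey cap, 85 x 150 mm, 232 mm tall. Origin at the centre of the underside
Things that resemble listed ones, but are neither listed nor needed, are in the scene too. Several things look just like the seal: the one meant starts farthest to the robot's left. Of the things shaped like the nut, the blue one is meant.

How it is judged:
On the way, in this order (a step that is already met when the one before it is completed fails the run):
1. the blue nut is threaded over the pipe, its underside at least 12 mm below the pipe's top (horizontal distance between nut and stub below 0.006 m and z of nut in the frame of stub below 0.048 m), for 0.2 s.
2. the red slip washer is threaded over the pipe, its underside at least 12 mm below the pipe's top (horizontal distance between slip_washer and stub below 0.006 m and z of slip_washer in the frame of stub below 0.048 m), for 0.2 s.
3. the black seal is threaded over the pipe, its underside at least 12 mm below the pipe's top (horizontal distance between seal and stub below 0.006 m and z of seal in the frame of stub below 0.048 m), for 0.2 s.
4. the white spigot is threaded over the pipe, its underside at least 12 mm below the pipe's top (horizontal distance between spigot and stub below 0.006 m and z of spigot in the frame of stub below 0.048 m), for 0.2 s.
At the end, for the whole second after the job is handed in: nut, slip washer, seal and spigot are stacked on the pipe stub in that order, each within 6 mm of the pipe axis, its underside within 2.5 mm of its seated height (8, 12, 17 and 29 mm above the stub's origin), upright within 0.12 rad, let go and at rest (under 20 mm/s) (horizontal distance between each of nut, slip_washer, seal, spigot and stub below 0.006 m and z of nut in the frame of stub between 0.0055 and 0.0105 m and angle between each of nut, slip_washer, seal, spigot's own z axis and vertical below 0.12 rad and z of slip_washer in the frame of stub between 0.0095 and 0.0145 m and z of seal in the frame of stub between 0.0145 and 0.0195 m and z of spigot in the frame of stub between 0.0265 and 0.0315 m and linear speed of each of nut, slip_washer, seal, spigot below 0.02 m/s); the robot touches nothing.
It fails at once if the tape reel is moved more than 25 mm (distance of tape_reel from where it was at the start of the episode above 0.025 m).
It fails at once if the soap bar is moved more than 25 mm (distance of soap_bar from where it was at the start of the episode above 0.025 m).
It fails at once if the carton is moved more than 25 mm (distance of carton from where it was at the start of the episode above 0.025 m).
It fails at once if the jug is moved more than 25 mm (distance of jug from where it was at the start of the episode above 0.025 m).
It also fails if it takes over 112 s, if anything falls off the work surface, if the arm or the gripper's body presses on something with over 40 N, if the wrist force passes 120 N, or if a joint passes its speed limit or range.

## Working session

There is one attempt and no reset: what is moved stays moved. The work goes in short steps, Python scripts to look and compute and a tool call to move; the robot and the scene stay as the last step left them, time stands still between calls to the robot, and variables do not carry over. Pictures are saved under pics/ and viewed, about 12 in all and at most 16, crops included, and the job is handed in when it is done.

Besides the shell and the picture viewer there is one more tool, called after "Request:" as name(argument=value, ...) on one line, values as JSON. drive_tool: Moves the arm, as the interface text tells. Its arguments: {"type":"object","properties":{"plan":{"type":"array"},"newtons":{"type":"number"}},"required":["plan"]}

```bash
mkdir -p pics; ls
python3 - <<'E'
from rig import arm
import cv2,numpy as np
print(arm.state())
for c in("scene","side"):
    cv2.imwrite(f"pics/{c}0.png",arm.read_camera(c)); m=arm.camera_model(c); print(c,{k:np.round(v,3).tolist() for k,v in m.items()})
    for t in "stub nut slip_washer seal spigot tape_reel soap_bar carton jug".split():
        for d in arm.boxes_of(t,c): print(t,np.round(d["xyz"],3).tolist(),round(d["score"],2))
E
```

```text
pics
{'time': 0.0, 'q': array([-1.42996302e+00,  5.33453043e-02,  1.61427704e+00, -9.28476099e-06,
        1.47598554e+00, -1.18992763e-01]), 'dq': array([-0.00046997, -0.00016671, -0.00102686, -0.00062011, -0.00026728,
        0.00015358]), 'joint_torque': array([ 2.13986190e-03, -3.93684912e+01, -3.70175564e+01, -3.29107297e-05,
        6.94330796e-03, -3.42931401e-05]), 'position': array([ 0.16049159, -0.60344875,  0.24908026]), 'ee_rot': array([-3.11312076e+00, -4.06727104e-01,  4.90528667e-05]), 'ft_force': array([-0.38507126, -0.18812992, -0.61149309]), 'moment': array([-0.04434854, -0.02266009,  0.01793105]), 'opening': 0.08534944903356739}
scene {'fx': 511.789, 'fy': 511.789, 'cx': 316.66, 'cy': 196.646, 'k1': -0.092, 'pose': [[0.688, 0.59, -0.423, 1.345], [0.726, -0.556, 0.405, -0.793], [0.004, -0.586, -0.811, 1.433], [0.0, 0.0, 0.0, 1.0]]}
stub [0.65, -0.158, 0.008] 0.93
nut [0.494, 0.007, 0.018] 0.6
slip_washer [0.487, -0.267, 0.004] 0.47
seal [0.522, 0.195, 0.009] 0.41
seal [0.514, 0.289, 0.01] 0.39
spigot [0.672, 0.143, 0.042] 0.59
spigot [0.469, -0.596, 0.143] 0.49
tape_reel [0.784, -0.01, 0.012] 0.65
soap_bar [0.64, 0.438, 0.025] 0.87
carton [0.633, -0.456, 0.069] 0.91
jug [0.469, -0.598, 0.143] 0.62
side {'fx': 451.189, 'fy': 451.189, 'cx': 319.802, 'cy': 195.069, 'k1': -0.068, 'pose': [[-0.883, -0.274, 0.382, 0.118], [-0.47, 0.489, -0.735, 0.914], [0.015, -0.828, -0.561, 0.806], [0.0, 0.0, 0.0, 1.0]]}
stub [0.64, -0.133, 0.005] 0.61
nut [0.47, -0.097, 0.01] 0.66
nut [0.492, 0.006, 0.011] 0.59
slip_washer [0.62, 0.462, 0.032] 0.43
seal [0.6, -0.4, 0.067] 0.7
seal [0.517, 0.298, 0.006] 0.67
seal [0.52, 0.206, 0.007] 0.48
spigot [0.661, 0.168, 0.037] 0.94
tape_reel [0.779, -0.0, 0.012] 0.72
soap_bar [0.619, 0.46, 0.03] 0.87
soap_bar [0.781, 0.001, 0.013] 0.75
carton [0.601, -0.399, 0.066] 0.73
jug [0.424, -0.543, 0.112] 0.88
```

View pics/scene0.png

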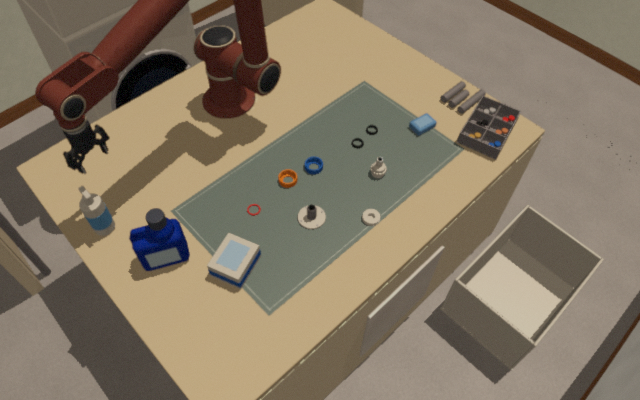

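View pics/side0.png

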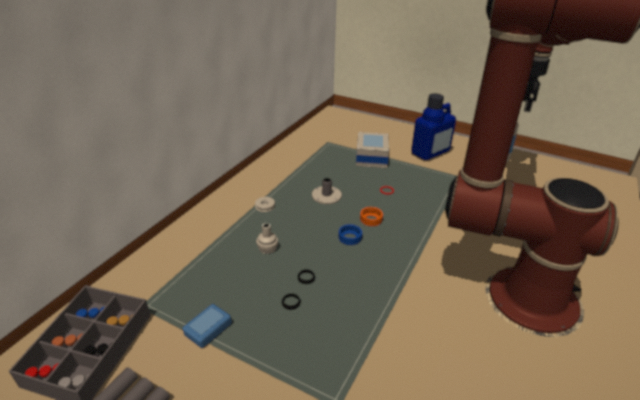

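The scene view shows the stub at (312,212), the blue nut at (313,166), the washer at (254,210) and the spigot at (378,168). The leftmost seal is at (372,129), around y≈0.29. The wrist camera will do the fine measuring.

```bash
cat > h.py <<'E'
from rig import arm
import cv2,numpy as np
from scipy.spatial.transform import Rotation as Ro
def snap(n,c="wrist"):
    m=arm.camera_model(c); im=arm.read_camera(c); cv2.imwrite(f"pics/{n}.png",im); return m,im
def pix2w(m,uv,z):
    K=np.array([[m["fx"],0,m["cx"]],[0,m["fy"],m["cy"]],[0,0,1.]])
    p=cv2.undistortPoints(np.array(uv,float).reshape(-1,1,2),K,np.array([m["k1"],0,0,0.])).reshape(-1,2)
    P=np.array(m["pose"]); d=np.c_[p,np.ones(len(p))]@P[:3,:3].T
    return P[:3,3]+d*((z-P[2,3])/d[:,2])[:,None]
def go(x,y,z):
    s=arm.state(); R=Ro.from_rotvec(s["ee_rot"]).as_matrix(); d=R.T@(np.array([x,y,z])-s["position"])*100
    yaw=np.degrees(np.arctan2(R[1,0],R[0,0]))
    print("pos",np.round(s["position"],4),"tilt",np.round(R[:,2],3),"yaw",round(yaw,1),"t",round(s["time"],2),"F",np.round(s["ft_force"],1),"op",round(s["opening"],4),"q6",round(s["q"][5],2))
    print("shift cm",np.round(d,2),"rows",np.linalg.norm(d)/4.1)
E
python3 - <<'E'
from h import *
go(0.55,-0.03,0.25)
m=arm.camera_model("wrist"); s=arm.state(); R=Ro.from_rotvec(s["ee_rot"]).as_matrix();P=np.array(m["pose"])
print(R.T@(P[:3,3]-s["position"]),np.round(R.T@P[:3,:3],3),m["fx"],m["k1"])
E
```

```text
pos [ 0.1606 -0.604   0.2504] tilt [-0. -0. -1.] yaw 14.9 t 1.0 F [ 0.1 -0.2  0.2] op 0.0858 q6 -0.12
shift cm [ 5.238e+01 -4.547e+01  3.000e-02] rows 16.918343258387868
[ 0.07858172 -0.00021321 -0.12398749] [[-0.    -0.952 -0.305]
 [ 1.    -0.     0.   ]
 [-0.    -0.305  0.952]] 347.84674149082446 -0.06644475934300542
```

Request:
drive_tool(plan=[[100,[3.1,-2.7,0],0],[100,[3.1,-2.7,0],0],[100,[3.1,-2.7,0],0],[100,[3.1,-2.7,0],0],[100,[3.1,-2.7,0],0],[100,[3.1,-2.7,0],0],[100,[3.1,-2.7,0],0],[100,[3.1,-2.7,0],0],[100,[3.1,-2.7,0],0],[100,[3.1,-2.7,0],0],[100,[3.1,-2.7,0],0],[100,[3.1,-2.7,0],0],[100,[3.1,-2.7,0],0],[100,[3.1,-2.7,0],0],[100,[3.1,-2.7,0],0],[100,[3.1,-2.7,0],0],[100,[2.8,-2.3,0],0],[100,[0,0,0],0]], newtons=40)

```text
time: 2.5
position: [0.558, -0.0193, 0.2516]
ee_rot: [3.11, 0.393, 0.015]
ft_force: [-0.4, 0.3, -0.2]
opening: 0.0853
```

Run:
```python
from h import *
go(0.494,0.006,0.25)
snap("w1")
for t in "stub nut slip_washer".split():
    for d in arm.boxes_of(t,"wrist"): print(t,np.round(d["xyz"],3).tolist(),round(d["score"],2))
```

```text
pos [ 0.558  -0.0193  0.2516] tilt [ 0.01  -0.005 -1.   ] yaw 14.4 t 2.5 F [-0.4  0.3 -0.2] op 0.0853 q6 1.15
shift cm [-5.57 -4.04  0.08] rows 1.678717790836368
stub [0.645, -0.139, 0.009] 0.71
nut [0.473, -0.1, 0.014] 0.94
nut [0.486, 0.005, 0.012] 0.89
slip_washer [0.485, -0.267, 0.008] 0.87
```

View pics/w1.png

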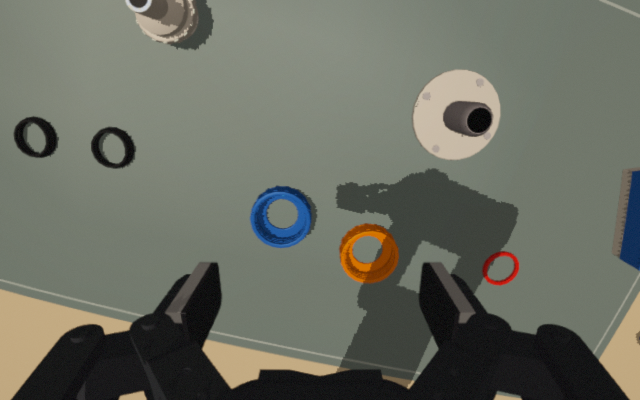

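The wrist view shows the blue nut at (282,217), the stub flange at (457,115), the washer at (501,268), and seals at (36,137) and (113,147). I'll fit the known profiles to colour masks.

```bash
cat >> h.py <<'E'
from scipy.optimize import minimize
PROF=dict(nut=[(.0333,0),(.0333,.024)],slip_washer=[(.023,0),(.023,.005)],seal=[(.023,0),(.023,.006),(.0205,.012)],
 stub=[(.047,0),(.047,.008)],spigot=[(.023,0),(.0285,.018),(.0285,.030),(.0125,.046),(.012,.078)])
def proj(m,X):
    P=np.linalg.inv(np.array(m["pose"])); K=np.array([[m["fx"],0,m["cx"]],[0,m["fy"],m["cy"]],[0,0,1.]])
    return cv2.projectPoints(X,cv2.Rodrigues(P[:3,:3])[0],P[:3,3],K,np.array([m["k1"],0,0,0.]))[0].reshape(-1,2)
def mask(im,t):
    h=cv2.cvtColor(im,cv2.COLOR_BGR2HSV); H,S,V=[h[...,i].astype(int) for i in range(3)]
    return {"nut":(H>95)&(H<125)&(S>130),"slip_washer":((H<6)|(H>172))&(S>140),"seal":(V<70),
      "stub":(S<60)&(V>130),"spigot":(S<60)&(V>110)}[t].astype(np.uint8)
def fit(m,im,t,xy0,z0=0,rad=.07):
    """xy of solid standing at height z0, from silhouette hull; returns xy, IoU"""
    a=np.linspace(0,2*np.pi,60); c=np.array(xy0,float)
    pts=lambda p:proj(m,np.concatenate([np.c_[p[0]+r*np.cos(a),p[1]+r*np.sin(a),0*a+z0+z] for r,z in PROF[t]]))
    mk=cv2.morphologyEx(mask(im,t),cv2.MORPH_OPEN,np.ones((2,2)))
    n,l,st,ce=cv2.connectedComponentsWithStats(mk)
    u=pts(c).mean(0); i=[k for k in range(1,n) if st[k,4]>60]
    k=min(i,key=lambda k:np.linalg.norm(ce[k]-u))
    ct=np.vstack(cv2.findContours((l==k).astype(np.uint8),0,2)[0]).reshape(-1,2).astype(float)
    A=np.float32(cv2.convexHull(ct.astype(np.float32)))
    def cost(p):
        B=cv2.convexHull(pts(p).astype(np.float32)); ai=cv2.intersectConvexConvex(A,B)[0]
        return -ai/(cv2.contourArea(A)+cv2.contourArea(B)-ai)
    c=pix2w(m,ce[k],z0+.01)[0,:2]
    r=minimize(cost,c,method="Nelder-Mead",options=dict(initial_simplex=[c,c+[.01,0],c+[0,.01]],xatol=1e-5))
    return r.x,-r.fun,ce[k]
E
python3 - <<'E'
from h import *
m=arm.camera_model("wrist"); im=cv2.imread("pics/w1.png")
for t,g in dict(nut=(.49,.006),slip_washer=(.485,-.267),stub=(.65,-.14),seal=(.515,.295)).items():
    x,i,c=fit(m,im,t,g); print(t,np.round(x,4),round(i,3),np.round(c))
# pipe top hole (dark) in pixel
M=(im.max(2)<40).astype(np.uint8); M[:80]=0;M[160:]=0;M[:,:420]=0
n,l,st,ce=cv2.connectedComponentsWithStats(M)
k=1+st[1:,4].argmax();print("pipe top",ce[k],st[k],pix2w(m,ce[k],.06))
E
```

```text
nut [ 4.88e-01 -2.00e-04] 0.932 [281. 219.]
slip_washer [ 0.482  -0.2777] 0.9 [502. 269.]
stub [ 0.7866 -0.3121] 0.026 [620.   8.]
seal [0.5102 0.2855] 0.927 [ 37. 138.]
pipe top [478.99316629 119.80182232] [468 108  23  24 439] [[ 0.64249003 -0.15358415  0.06      ]]
```

```bash
sed -i 's/"stub":(S<60)&(V>130)/"stub":(S<80)\&(V>140)/' h.py
python3 - <<'E'
from h import *
go(0,0,0); m,im=snap("w2"); print(arm.state()["dq"].round(3)); 
for x,y in((457,85),(430,125)): print(im[y,x],cv2.cvtColor(im,cv2.COLOR_BGR2HSV)[y,x])
for t,g in dict(nut=(.49,.006),slip_washer=(.485,-.267),stub=(.645,-.15),seal=(.515,.295)).items():
    x,i,c=fit(m,im,t,g); print(t,np.round(x,4),round(i,3),np.round(c))
M=(im.max(2)<40).astype(np.uint8); M[:80]=0;M[160:]=0;M[:,:420]=0
n,l,st,ce=cv2.connectedComponentsWithStats(M)
k=1+st[1:,4].argmax();print("pipe top",ce[k],st[k],pix2w(m,ce[k],.06))
E
```

```text
pos [ 0.5554 -0.0245  0.2514] tilt [ 0.008 -0.008 -1.   ] yaw 14.1 t 2.7 F [-0.3 -0.3  0.2] op 0.0854 q6 1.15
shift cm [-53.44 -16.1   24.65] rows 14.881039086004206
[-0.01  -0.006  0.004  0.002 -0.001  0.   ]
[167 186 200] [ 17  42 200]
[169 188 201] [ 18  41 201]
nut [0.4906 0.0055] 0.933 [277. 215.]
slip_washer [ 0.487  -0.2713] 0.911 [498. 264.]
stub [ 0.6454 -0.1487] 0.974 [450. 109.]
seal [0.5109 0.2922] 0.922 [ 31. 136.]
pipe top [474.09480813 113.87810384] [463 102  23  25 443] [[ 0.64627611 -0.14725248  0.06      ]]
```

Run:
```python
from h import *
go(.4906,.0055,.06)
```

```text
pos [ 0.5553 -0.025   0.2515] tilt [ 0.009 -0.008 -1.   ] yaw 14.0 t 2.75 F [-0.6 -0.2 -0.6] op 0.0848 q6 1.15
shift cm [-5.67 -4.7  19.07] rows 4.986474020322097
```

Request:
drive_tool(plan=[[100,[-1.9,-1.6,2],0],[100,[-1.9,-1.6,3.3],0],[100,[-1.9,-1.5,3.3],0],[100,[0,0,3.5],0],[100,[0,0,3.5],0],[100,[0,0,2.5],0],[100,[0,0,1],0],[100,[0,0,0],0],[100,[0,0,0],0]])

```text
time: 3.5
position: [0.4871, -0.006, 0.0578]
ee_rot: [3.108, 0.347, 0.03]
ft_force: [0.3, 0.2, 0.6]
opening: 0.0857
```

Run:
```python
from h import *
go(.4906,.0055,.018)
m,im=snap("w3")
print(fit(m,im,"nut",(.4906,.0055)))
```

```text
pos [ 0.4871 -0.006   0.0578] tilt [ 0.02  -0.012 -1.   ] yaw 12.7 t 3.5 F [0.3 0.2 0.6] op 0.0857 q6 1.19
shift cm [ 0.53 -1.11  3.97] rows 1.012837760632478
(array([0.49239624, 0.00618422]), np.float64(0.9522760269252543), array([297.24106012, 232.79976615]))
```

View pics/w3.png

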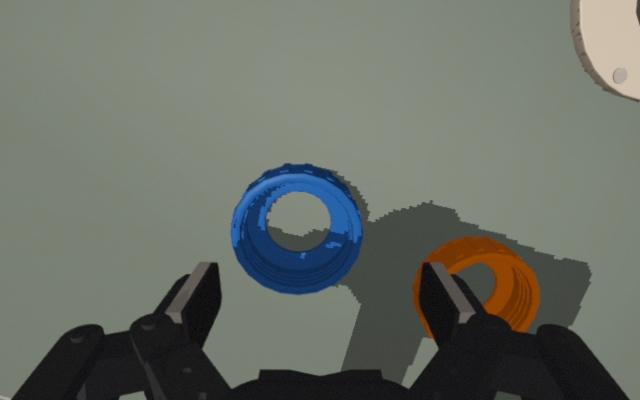

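The wrist view shows the blue nut centred at (297,230), a little left of the midpoint between the jaws. Next I'll correct sideways and descend.

Request:
drive_tool(plan=[[100,[0.7,-1.1,0],0],[100,[0,0,0],0],[100,[0,0,0],0],[100,[0,0,0],0]])

```text
time: 3.88
position: [0.4972, 0.0043, 0.0659]
ee_rot: [3.104, 0.344, 0.05]
ft_force: [0.1, 0.7, 0.7]
opening: 0.0848
```

Run:
```python
from h import *
go(.4924,.0062,.018)
m,im=snap("w4")
print(fit(m,im,"nut",(.4906,.0055)))
```

```text
pos [0.4972 0.0043 0.0659] tilt [ 0.034 -0.014 -0.999] yaw 12.7 t 3.88 F [0.1 0.7 0.7] op 0.0848 q6 1.22
shift cm [-0.57 -0.4   4.76] rows 1.1744147825552151
(array([0.49211601, 0.00613318]), np.float64(0.9523447505161717), array([312.53074896, 248.792774  ]))
```

Request:
drive_tool(plan=[[100,[-0.2,-0.1,1],0],[100,[-0.2,-0.1,1.2],0],[100,[-0.1,-0.1,1.2],0],[100,[0,0,0.8],0],[100,[0,0,0.3],0],[100,[0,0,0],0],[100,[0,0,0],0]])

```text
time: 4.52
position: [0.4943, 0.0039, 0.0194]
ee_rot: [3.102, 0.342, 0.057]
ft_force: [0.5, 1.6, 0.3]
opening: 0.0853
```

Run:
```python
from h import *
go(.4922,.0062,.018)
```

```text
pos [0.4943 0.0039 0.0194] tilt [ 0.038 -0.016 -0.999] yaw 12.6 t 4.52 F [0.5 1.6 0.3] op 0.0853 q6 1.22
shift cm [-0.16 -0.27  0.13] rows 0.0834846953489331
```

Request:
drive_tool(plan=[[100,[-0.1,-0.2,0],0],[60,[0,0,0],0],[60,[0,0,0],0],[60,[0,0,0],0],[60,[0,0,0],0],[60,[0,0,0],0],[60,[0,0,0],0],[60,[0,0,0],0]])

```text
time: 5.18
position: [0.4951, 0.0055, 0.0225]
ee_rot: [3.101, 0.343, 0.064]
ft_force: [0.5, 0.5, -0.6]
opening: 0.0651
```

Run:
```python
from h import *
go(.645,-.148,.12)
```

```text
pos [0.4951 0.0055 0.0225] tilt [ 0.043 -0.017 -0.999] yaw 12.6 t 5.18 F [ 0.5  0.5 -0.6] op 0.0651 q6 1.22
shift cm [11.64 18.49 -8.84] rows 5.749273288753932
```

Request:
drive_tool(plan=[[60,[0,0,-3],0],[60,[0,0,-4],0],[60,[0,0,-2],0],[60,[0,0,0],0]])

```text
time: 5.52
position: [0.4879, 0.0074, 0.1117]
ee_rot: [3.103, 0.343, 0.05]
ft_force: [0.1, 0.0, 0.4]
opening: 0.0656
```

Run:
```python
from h import *
go(.645,-.148,.12)
```

```text
pos [0.4879 0.0074 0.1117] tilt [ 0.034 -0.015 -0.999] yaw 12.6 t 5.52 F [0.1 0.  0.4] op 0.0656 q6 1.22
shift cm [11.95 18.6  -0.06] rows 5.392570770581175
```

Request:
drive_tool(plan=[[60,[1.5,2.2,-0.2],0],[60,[2,3.1,0],0],[60,[2,3.1,0],0],[60,[2,3.1,0],0],[60,[2,3.1,0],0],[60,[1.5,2.2,0],0],[60,[0.9,1.4,0],0],[60,[0,0,0],0]])

```text
time: 6.18
position: [0.647, -0.1494, 0.1108]
ee_rot: [3.106, 0.348, 0.042]
ft_force: [-1.4, -0.5, -0.0]
opening: 0.0652
```

Run:
```python
from h import *
go(.645,-.148,.12)
m,im=snap("w5")
for t in("nut","stub"):print(fit(m,im,t,(.645,-.148),z0=.095 if t=="nut" else 0))
```

```text
pos [ 0.647  -0.1494  0.1108] tilt [ 0.028 -0.013 -1.   ] yaw 12.8 t 6.18 F [-1.4 -0.5 -0. ] op 0.0652 q6 1.01
shift cm [-0.14 -0.16 -0.92] rows 0.23116937403411583
(array([ 0.6469619 , -0.14960679]), np.float64(0.9003075595368409), array([320.78169059, 284.93317317]))
(array([ 0.61345899, -0.18812771]), np.float64(0.02381812605942367), array([364.92657343, 207.30769231]))
```

View pics/w5.png

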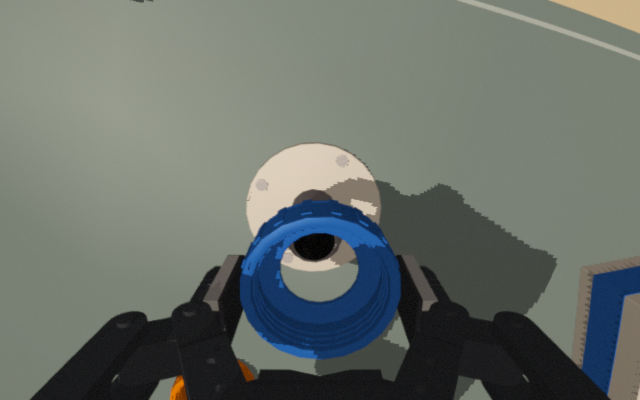

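The nut is held with the pipe mouth at (314,245), seen through the nut's hole.

Run:
```python
from h import *
m,im=arm.camera_model("wrist"),cv2.imread("pics/w5.png")
print(fit(m,im,"nut",(.645,-.148),z0=.088)[0])
M=(im.max(2)<35).astype(np.uint8); M[:215]=0;M[265:]=0;M[:,:270]=0;M[:,360:]=0
n,l,st,ce=cv2.connectedComponentsWithStats(M)
k=1+st[1:,4].argmax();print("pipe top",ce[k],st[k],pix2w(m,ce[k],.06))
# flange circle fit from left/top edge
f=mask(im,"stub");n,l,st,ce=cv2.connectedComponentsWithStats(f);k=l[200,265];ys,xs=np.where(l==k)
e=[(xs[ys==y].min(),y) for y in range(165,235,5)]+[(x,ys[xs==x].min()) for x in range(265,330,5)]
W=pix2w(m,e,.008)[:,:2]
from scipy.optimize import least_squares
print(least_squares(lambda p:np.hypot(*(W-p).T)-.047,[.645,-.148]).x)
```

```text
[ 0.64458342 -0.14886455]
pipe top [314.49937888 245.87453416] [294 234  40  26 805] [[ 0.64184471 -0.14683476  0.06      ]]
[ 0.67724817 -0.04648029]
```

Request:
drive_tool(plan=[[60,[0,-0.1,0.8],0],[60,[0,0,1],0],[60,[0,0,0.7],0],[60,[0,0,0],0]])

```text
time: 6.57
position: [0.6423, -0.1444, 0.0787]
ee_rot: [3.11, 0.351, 0.03]
ft_force: [1.9, -2.9, 0.6]
opening: 0.0653
```

Run:
```python
from h import *
go(.6475,-.1485,.034)
m,im=snap("w6")
print(fit(m,im,"nut",(.645,-.148),z0=arm.state()["position"][2]-.0225)[0])
```

```text
pos [ 0.6423 -0.1444  0.0787] tilt [ 0.02  -0.009 -1.   ] yaw 12.9 t 6.57 F [ 1.9 -2.9  0.6] op 0.0653 q6 1.01
shift cm [0.33 0.45 4.48] rows 1.1014561915204877
[ 0.64161936 -0.14487661]
```

Request:
drive_tool(plan=[[60,[0.3,0.4,0],0],[60,[0,0,0.3],0],[60,[0,0,0.5],0],[60,[0,0,0.5],0]])

```text
time: 6.95
position: [0.6474, -0.1468, 0.0674]
ee_rot: [3.109, 0.354, 0.035]
ft_force: [-0.4, 0.6, -0.6]
opening: 0.0651
```

Run:
```python
from h import *
m,im=snap("w7")
go(.6475,-.1485,.034)
print(fit(m,im,"nut",(.645,-.148),z0=arm.state()["position"][2]-.0225)[0])
```

```text
pos [ 0.6467 -0.1466  0.0661] tilt [ 0.022 -0.009 -1.   ] yaw 13.0 t 7.0 F [-0.2  0.7 -0.9] op 0.0652 q6 1.01
shift cm [-0.02  0.16  3.21] rows 0.7840169185617853
[ 0.64493449 -0.14775165]
```

View pics/w7.png

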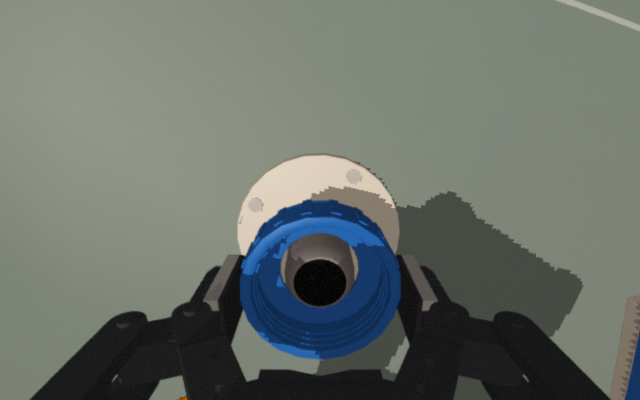

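The pipe mouth at (320,282) is inside the nut bore, so the nut is threaded. I'll continue down to the flange.

Request:
drive_tool(plan=[[60,[0,0.1,0.6],0],[60,[0,0,0.8],0],[60,[0,0,0.8],0],[60,[0,0,0.6],0],[60,[0,0,0.3],0]])

```text
time: 7.42
position: [0.6475, -0.1479, 0.032]
ee_rot: [3.11, 0.354, 0.032]
ft_force: [-0.1, -0.2, -0.4]
opening: 0.0653
```

Run:
```python
from h import *
go(.6475,-.1485,.032)
```

```text
pos [ 0.6475 -0.1479  0.032 ] tilt [ 0.022 -0.009 -1.   ] yaw 13.0 t 7.42 F [-0.1 -0.2 -0.4] op 0.0653 q6 1.01
shift cm [-0.02  0.06 -0.  ] rows 0.014193552039930998
```

Request:
drive_tool(plan=[[100,[0,0,0],0],[100,[0,0,0],0],[100,[0,0,0],0],[100,[0,0,0],0],[100,[0,0,-1],0],[100,[0,0,-2.5],0],[100,[0,0,-3.5],0],[100,[0,0,-3],0],[100,[0,0,-2],0],[100,[0,0,0],0]])

```text
time: 8.25
position: [0.6441, -0.1465, 0.1585]
ee_rot: [3.111, 0.354, 0.028]
ft_force: [1.5, -0.4, 1.1]
opening: 0.0855
```

Run:
```python
from h import *
m,im=snap("w8")
go(.487,-.2713,.13)
print(fit(m,im,"nut",(.645,-.148),z0=.008))
```

```text
pos [ 0.6437 -0.1464  0.157 ] tilt [ 0.018 -0.008 -1.   ] yaw 13.0 t 8.3 F [ 0.6 -0.8  1.5] op 0.0851 q6 1.01
shift cm [-18.11   8.62   2.52] rows 4.930580930643841
(array([ 0.64470714, -0.14915078]), np.float64(0.9301475795001604), array([321.64614936, 191.05600933]))
```

View pics/w8.png

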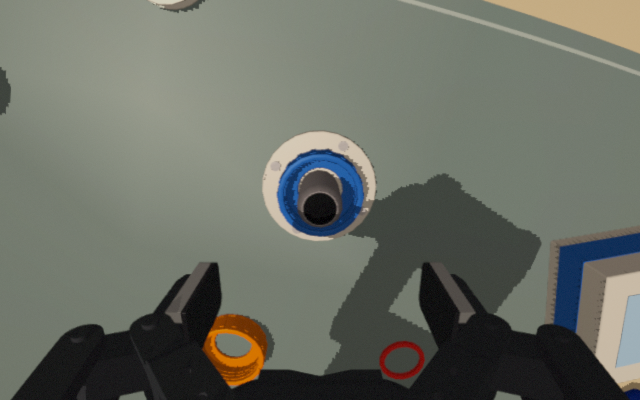

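The nut sits on the flange at (321,191), round the pipe. Next is the washer.

Request:
drive_tool(plan=[[100,[-2,1,0],0],[100,[-3.5,1.6,0.4],0],[100,[-3.5,1.6,0.5],0],[100,[-3.5,1.6,0.5],0],[100,[-3,1.5,0.6],0],[100,[-2,0.9,0.5],0],[100,[-0.5,0.3,0],0],[100,[0,0,0],0]])

```text
time: 8.97
position: [0.4799, -0.271, 0.1229]
ee_rot: [3.116, 0.361, 0.022]
ft_force: [0.0, -0.3, 0.1]
opening: 0.085
```

Run:
```python
from h import *
arm.read_camera("wrist")
m,im=snap("w9")
print(fit(m,im,"slip_washer",(.487,-.271)))
go(.487,-.2713,.05)
```

```text
(array([ 0.48744884, -0.26980676]), np.float64(0.9418937414376093), array([320.49787234, 190.32425532]))
pos [ 0.4812 -0.2701  0.1233] tilt [ 0.015 -0.003 -1.   ] yaw 13.3 t 9.07 F [ 0.3  0.6 -1.1] op 0.0852 q6 0.69
shift cm [0.44 0.21 7.34] rows 1.7937314298519071
```

Request:
drive_tool(plan=[[65,[0.2,0,1.5],0],[65,[0.2,0.1,2],0],[65,[0.1,0,2],0],[65,[0,0,2],0],[65,[0,0,1.4],0],[65,[0,0,0.7],0],[65,[0,0,0],0]])

```text
time: 9.65
position: [0.4996, -0.2661, 0.0279]
ee_rot: [3.108, 0.381, 0.038]
ft_force: [0.2, 1.4, -0.6]
opening: 0.0556
```

Run:
```python
from h import *
m,im=snap("w10")
print(fit(m,im,"slip_washer",(.487,-.271)))
go(.4875,-.2700,.016)
```

```text
(array([ 0.48736402, -0.26941937]), np.float64(0.94701942118362), array([320.07142857, 281.90488155]))
pos [ 0.4999 -0.2663  0.0286] tilt [ 0.026 -0.007 -1.   ] yaw 14.0 t 9.7 F [-0.1  0.7  0.2] op 0.0558 q6 0.7
shift cm [-1.32  0.05  1.23] rows 0.4413452643649987
```

View pics/w10.png

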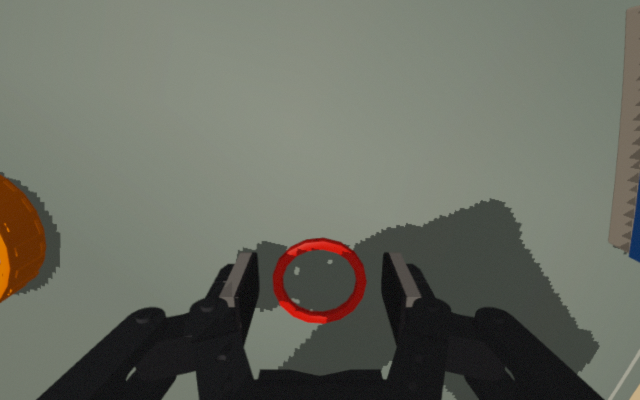

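The washer at (320,281) is centred between the jaws, and the tool needs to go back 13 mm in its x.

Request:
drive_tool(plan=[[65,[-0.6,0,0.2],0],[65,[-0.5,0,0.4],0],[65,[-0.2,0,0.3],0],[65,[0,0,0.1],0]])

```text
time: 10.03
position: [0.4898, -0.2706, 0.0216]
ee_rot: [3.103, 0.384, 0.047]
ft_force: [0.6, -0.0, -0.6]
opening: 0.0555
```

Run:
```python
from h import *
go(.4874,-.2697,.016)
```

```text
pos [ 0.4898 -0.2706  0.0216] tilt [ 0.032 -0.011 -0.999] yaw 14.1 t 10.03 F [ 0.6 -0.  -0.6] op 0.0555 q6 0.68
shift cm [-0.22 -0.15  0.55] rows 0.14870330151826938
```

Request:
drive_tool(plan=[[65,[-0.2,-0.1,0.2],0],[65,[0,0,0.3],0],[65,[0,0,0.2],0]])

```text
time: 10.28
position: [0.488, -0.2712, 0.0156]
ee_rot: [3.101, 0.382, 0.051]
ft_force: [-0.8, 1.2, 7.2]
opening: 0.0557
```

Run:
```python
from h import *
go(.4874,-.2697,.014)
```

```text
pos [ 0.488  -0.2712  0.0156] tilt [ 0.034 -0.013 -0.999] yaw 14.1 t 10.28 F [-0.8  1.2  7.2] op 0.0557 q6 0.67
shift cm [-0.03 -0.16  0.15] rows 0.05555131254129506
```

Request:
drive_tool(plan=[[40,[0,0,-0.15],0],[40,[0,0,0],0],[40,[0,0,0],0],[40,[0,0,0],0],[40,[0,0,0],0]])

```text
time: 10.7
position: [0.4886, -0.2709, 0.0179]
ee_rot: [3.102, 0.381, 0.052]
ft_force: [0.0, 0.8, 0.6]
opening: 0.0433
```

Run:
```python
from h import *
go(.645,-.148,.13)
```

```text
pos [ 0.4886 -0.2709  0.0179] tilt [ 0.035 -0.012 -0.999] yaw 14.0 t 10.7 F [0.  0.8 0.6] op 0.0433 q6 0.67
shift cm [ 18.49  -7.93 -10.79] rows 5.568746202735936
```

Request:
drive_tool(plan=[[40,[0,0,0],0],[40,[0,0,-1],0],[40,[0,0,-2.5],0],[40,[0,0,-2.5],0],[40,[0,0,-1.5],0]])

```text
time: 11.12
position: [0.4823, -0.2676, 0.0907]
ee_rot: [3.111, 0.381, 0.038]
ft_force: [0.4, -0.2, -0.3]
opening: 0.0426
```

Run:
```python
from h import *
snap("w11")
go(.645,-.148,.13)
```

```text
pos [ 0.4839 -0.2688  0.0939] tilt [ 0.029 -0.007 -1.   ] yaw 14.0 t 11.17 F [ 1.8 -0.3  2.1] op 0.0431 q6 0.67
shift cm [18.64 -7.78 -3.23] rows 4.989426783419389
```

View pics/w11.png

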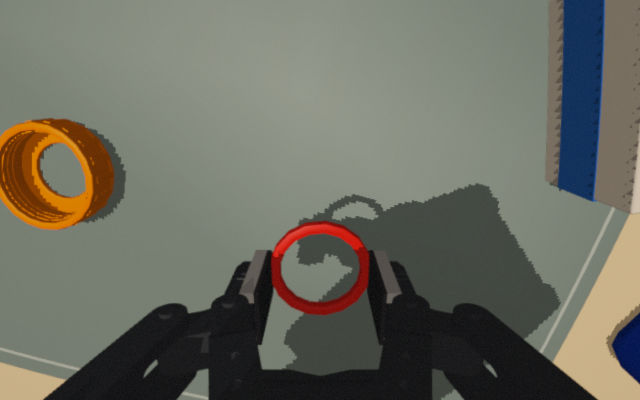

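The washer is held at (321,268). I'll carry it to the stub.

Request:
drive_tool(plan=[[40,[1.8,-0.8,-0.8],0],[40,[3.5,-1.5,-0.6],0],[40,[3.5,-1.5,0],0],[40,[3.5,-1.5,0],0],[40,[3.3,-1.4,0],0],[40,[2,-0.8,0],0],[40,[0.7,-0.3,0],0],[40,[0,0,0],0]])

```text
time: 11.83
position: [0.6494, -0.1456, 0.1154]
ee_rot: [3.103, 0.374, 0.052]
ft_force: [-1.3, -0.2, -0.8]
opening: 0.0428
```

```bash
cat >> h.py <<'E'
def held(t,off,name,g=(.645,-.148)):
    arm.read_camera("wrist"); m,im=snap(name); z=arm.state()["position"][2]-off
    p,i,c=fit(m,im,t,g,z0=z); s=arm.state(); R=Ro.from_rotvec(s["ee_rot"]).as_matrix()
    d=np.array([.645-p[0],-.148-p[1],0])
    print(t,"at",p.round(4),"z",round(z,4),"iou",round(i,3),"to stub, tool cm",(R.T@d*100).round(2)); go(0,0,0)
E
python3 - <<'E'
from h import *
held("slip_washer",.0175,"w12")
E
```

```text
slip_washer at [ 0.6488 -0.1468] z 0.0976 iou 0.938 to stub, tool cm [-0.4   0.02 -0.01]
pos [ 0.6479 -0.1469  0.1151] tilt [ 0.034 -0.012 -0.999] yaw 13.6 t 11.93 F [-1.   0.2  0.4] op 0.043 q6 1.0
shift cm [-59.81 -29.74   9.13] rows 16.443800313108557
```

Request:
drive_tool(plan=[[40,[-0.3,0,0.5],0],[40,[-0.1,0,0.8],0],[40,[0,0,0.8],0],[40,[0,0,0.5],0],[40,[0,0,0.1],0],[40,[0,0,0],0]])

```text
time: 12.43
position: [0.6387, -0.1527, 0.083]
ee_rot: [3.105, 0.36, 0.042]
ft_force: [0.1, 0.3, -1.0]
opening: 0.0431
```

Run:
```python
from h import *
held("slip_washer",.0175,"w13")
```

```text
slip_washer at [ 0.6389 -0.1532] z 0.066 iou 0.934 to stub, tool cm [ 0.72 -0.37  0.01]
pos [ 0.6391 -0.1526  0.0835] tilt [ 0.029 -0.012 -1.   ] yaw 13.3 t 12.53 F [ 1.  -0.2 -0.4] op 0.0429 q6 0.99
shift cm [-58.9  -29.63   6.3 ] rows 16.153726462943492
```

View pics/w13.png

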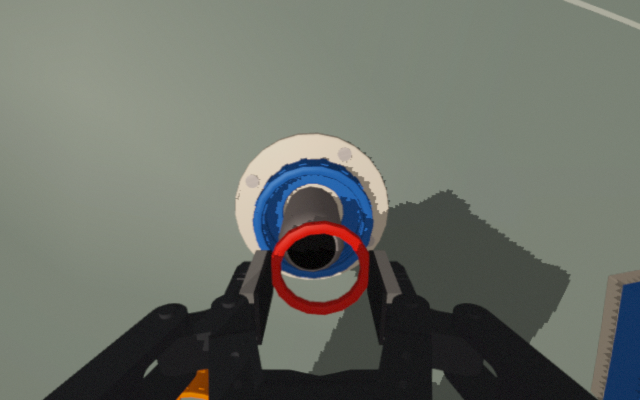

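Request:
drive_tool(plan=[[40,[0.4,-0.2,0],0],[40,[0.3,-0.2,0],0],[40,[0,0,0],0]])

```text
time: 12.78
position: [0.6463, -0.1469, 0.0848]
ee_rot: [3.104, 0.36, 0.046]
ft_force: [-0.2, -0.0, -0.4]
opening: 0.0428
```

Run:
```python
from h import *
held("slip_washer",.0175,"w14")
```

```text
slip_washer at [ 0.6464 -0.1477] z 0.0673 iou 0.941 to stub, tool cm [-0.14 -0.   -0.  ]
pos [ 0.646  -0.1472  0.0848] tilt [ 0.031 -0.013 -0.999] yaw 13.2 t 12.88 F [-0.1  0.2 -0.1] op 0.0428 q6 1.01
shift cm [-59.72 -29.25   6.29] rows 16.291721203832456
```

Request:
drive_tool(plan=[[40,[-0.1,0,0.4],0],[40,[0,0,0.7],0],[40,[0,0,0.7],0],[40,[0,0,0.5],0],[40,[0,0,0.2],0]])

```text
time: 13.3
position: [0.6461, -0.1476, 0.0582]
ee_rot: [3.104, 0.361, 0.047]
ft_force: [-0.5, -0.1, 0.2]
opening: 0.0424
```

Run:
```python
from h import *
held("slip_washer",.0175,"w15")
```

```text
slip_washer at [ 0.646 -0.148] z 0.0408 iou 0.877 to stub, tool cm [-0.1  -0.02 -0.  ]
pos [ 0.646  -0.1475  0.0583] tilt [ 0.031 -0.013 -0.999] yaw 13.3 t 13.4 F [ 0.9 -0.  -0.7] op 0.0427 q6 1.0
shift cm [-59.62 -29.27   3.62] rows 16.223795919036974
```

Threaded with no contact force. I'll release and rise.

Request:
drive_tool(plan=[[75,[0,0,0],0],[75,[0,0,0],0],[75,[0,0,0],0],[75,[0,0,0],0],[75,[0,0,-1],0],[85,[0,0,-2.5],0],[85,[0,0,-3.5],0],[85,[0,0,-2.5],0],[85,[0,0,-1],0]])

```text
time: 14.15
position: [0.6405, -0.1456, 0.1657]
ee_rot: [3.107, 0.361, 0.037]
ft_force: [-0.7, 0.4, 1.2]
opening: 0.0727
```

Run:
```python
from h import *
arm.read_camera("wrist"); m,im=snap("w16")
print(fit(m,im,"slip_washer",(.645,-.148),z0=.012))
go(.511,.2922,.12)
```

```text
(array([ 0.64623683, -0.14889257]), np.float64(0.7563332894378075), array([321.04521739, 175.10434783]))
pos [ 0.641  -0.1458  0.1651] tilt [ 0.026 -0.011 -1.   ] yaw 13.2 t 14.25 F [0.5 0.1 0.6] op 0.0728 q6 1.0
shift cm [ -2.72 -45.68   3.67] rows 11.197083262557923
```

View pics/w16.png

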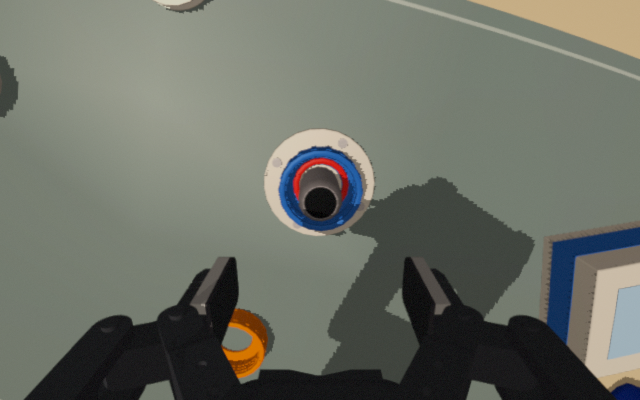

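The red washer sits in the blue nut round the pipe at (320,185). Next is the leftmost seal.

Request:
drive_tool(plan=[[65,[-0.1,-2,0],0],[65,[-0.3,-3.8,0],0],[65,[-0.3,-4,0.2],0],[65,[-0.3,-4,0.2],0],[65,[-0.3,-4,0.2],0],[65,[-0.3,-4,0.3],0],[65,[-0.3,-4,0.3],0],[65,[-0.3,-4,0.3],0],[65,[-0.3,-4,0.3],0],[65,[-0.3,-4,0.3],0],[65,[-0.2,-3.5,0.3],0],[65,[0,-2,0.2],0],[65,[0,-1,0],0],[65,[0,-0.3,0],0]])

```text
time: 15.42
position: [0.4936, 0.2912, 0.1046]
ee_rot: [3.104, 0.35, -0.011]
ft_force: [-0.5, 1.0, -0.3]
opening: 0.0557
```

Run:
```python
from h import *
arm.read_camera("wrist"); m,im=snap("w17")
im[250:]=255
print(fit(m,im,"seal",(.511,.2922)), fit(m,im,"seal",(.52,.2)))
for d in arm.boxes_of("seal","wrist"): print(d)
go(.511,.2922,.04)
```

```text
(array([0.51177293, 0.29182369]), np.float64(0.9521279932527754), array([321.40379902, 178.83639706])) (array([0.5209    , 0.20265701]), np.float64(0.9642302798432586), array([450.81751825, 195.43378519]))
{'xyz': [0.5263, 0.2117, 0.0103], 'score': 0.72}
{'xyz': [0.5188, 0.2932, 0.0112], 'score': 0.62}
pos [0.4951 0.2893 0.1056] tilt [-0.004 -0.019 -1.   ] yaw 12.7 t 15.57 F [-1.3  0.2 -0.8] op 0.0556 q6 1.76
shift cm [ 1.67 -0.04  6.55] rows 1.6477794731808775
```

View pics/w17.png

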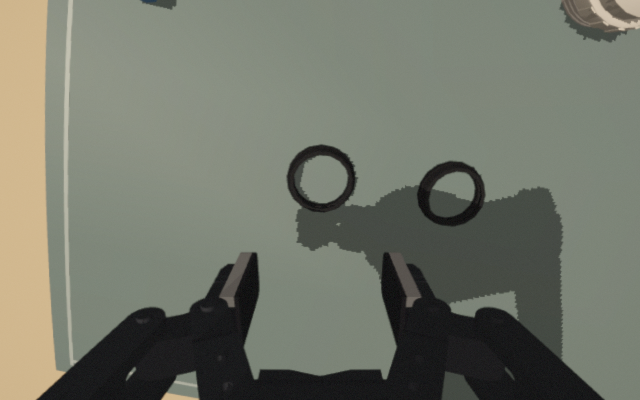

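The leftmost seal is at (321,178), matching the fit. I'll descend.

Request:
drive_tool(plan=[[65,[0.3,0,1],0],[65,[0.3,0,1.5],0],[65,[0.2,0,1.8],0],[65,[0,0,1.5],0],[65,[0,0,1],0],[65,[0,0,0.4],0],[65,[0,0,0],0]])

```text
time: 16.15
position: [0.5099, 0.2814, 0.0305]
ee_rot: [3.106, 0.325, 0.001]
ft_force: [-0.3, 0.1, -0.1]
opening: 0.0556
```

Run:
```python
from h import *
arm.read_camera("wrist"); m,im=snap("w18")
go(.5118,.2918,.0175)
```

```text
pos [0.5104 0.282  0.0318] tilt [ 0.004 -0.018 -1.   ] yaw 12.0 t 16.25 F [0.3 0.4 0.2] op 0.0558 q6 1.76
shift cm [ 0.34 -0.96  1.41] rows 0.42324943271963333
```

Request:
drive_tool(plan=[[65,[0.1,-0.4,0],0],[65,[0.1,-0.4,0.1],0],[65,[0,-0.1,0.3],0],[65,[0,0,0.2],0]])

```text
time: 16.58
position: [0.5133, 0.2932, 0.0293]
ee_rot: [3.109, 0.326, 0.015]
ft_force: [0.0, 0.1, 1.1]
opening: 0.0553
```

Run:
```python
from h import *
go(.5118,.2918,.0175)
m,im=snap("w19"); cv2.imwrite("pics/w19.png",im)
```

```text
pos [0.5133 0.2932 0.0293] tilt [ 0.011 -0.015 -1.   ] yaw 12.0 t 16.58 F [0.  0.1 1.1] op 0.0553 q6 1.77
shift cm [-0.19  0.09  1.18] rows 0.293008223454087
```

View pics/w19.png

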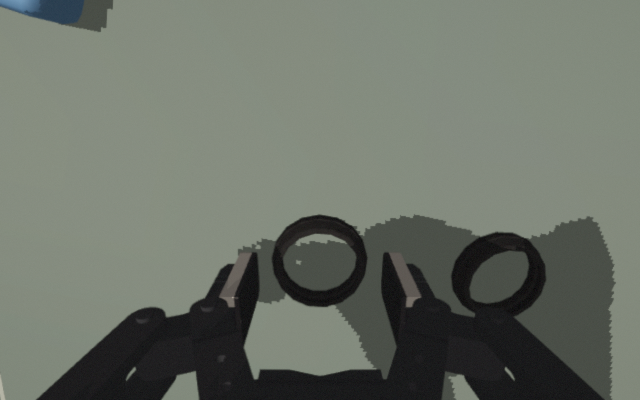

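The seal at (320,261) is centred between the jaws. I'll descend and close.

Request:
drive_tool(plan=[[65,[0,0,0.3],0],[65,[0,0,0.4],0],[65,[0,0,0.4],0],[65,[0,0,0.2],0]])

```text
time: 16.97
position: [0.5137, 0.2935, 0.0157]
ee_rot: [3.109, 0.327, 0.017]
ft_force: [0.1, -0.2, 0.1]
opening: 0.0554
```

Run:
```python
from h import *
go(.5118,.2918,.0175)
```

```text
pos [0.5137 0.2935 0.0157] tilt [ 0.012 -0.014 -1.   ] yaw 12.0 t 16.97 F [ 0.1 -0.2  0.1] op 0.0554 q6 1.77
shift cm [-0.22  0.13 -0.18] rows 0.07640809144397964
```

Request:
drive_tool(plan=[[40,[-0.2,0.1,-0.15],0],[40,[0,0,0],0],[40,[0,0,0],0],[40,[0,0,0],0],[40,[0,0,0],0],[40,[0,0,0],0]])

```text
time: 17.47
position: [0.5123, 0.2924, 0.0176]
ee_rot: [3.11, 0.327, 0.018]
ft_force: [0.5, 0.5, 1.2]
opening: 0.0434
```

Run:
```python
from h import *
go(.645,-.148,.12)
```

```text
pos [0.5123 0.2924 0.0176] tilt [ 0.013 -0.013 -1.   ] yaw 12.0 t 17.47 F [0.5 0.5 1.2] op 0.0434 q6 1.77
shift cm [ 3.93 45.99 -9.49] rows 11.49354257915531
```

Request:
drive_tool(plan=[[40,[0,0,-1.5],0],[40,[0,0,-3],0],[40,[0,0,-3.5],0],[40,[0.2,2,-1.5],0],[40,[0.4,3.8,-0.5],0],[40,[0.4,4,0],0],[40,[0.4,4,0],0],[40,[0.4,4,0],0],[40,[0.4,4,0],0],[40,[0.4,4,0],0],[40,[0.4,4,0],0],[40,[0.4,4,0],0],[40,[0.3,4,0],0],[40,[0.3,3.5,0],0],[40,[0.2,2.5,0],0],[40,[0,1.3,0],0],[40,[0,0.5,0],0],[40,[0,0,0],0]])

```text
time: 18.97
position: [0.6468, -0.1646, 0.1253]
ee_rot: [3.103, 0.334, -0.002]
ft_force: [-0.2, 0.7, -0.6]
opening: 0.0432
```

Run:
```python
from h import *
go(.645,-.148,.1)
arm.read_camera("wrist"); snap("w20")
```

```text
pos [ 0.6468 -0.1646  0.1253] tilt [ 0.001 -0.021 -1.   ] yaw 12.3 t 18.97 F [-0.2  0.7 -0.6] op 0.0432 q6 1.01
shift cm [ 0.18 -1.71  2.49] rows 0.7382151049302724
```

Request:
drive_tool(plan=[[40,[0,-0.6,0.5],0],[40,[0.1,-0.6,0.9],0],[40,[0,-0.3,0.9],0],[40,[0,0,0.6],0],[40,[0,0,0.3],0],[40,[0,0,0],0]])

```text
time: 19.57
position: [0.6421, -0.1389, 0.088]
ee_rot: [3.105, 0.351, -0.007]
ft_force: [-0.1, -0.1, 0.8]
opening: 0.0433
```

Run:
```python
from h import *
arm.read_camera("wrist"); snap("w21")
go(.6455,-.148,.085)
```

```text
pos [ 0.6426 -0.1394  0.0889] tilt [-0.002 -0.018 -1.   ] yaw 12.9 t 19.67 F [0.3 0.8 0.2] op 0.0438 q6 1.03
shift cm [0.1  0.89 0.41] rows 0.24024150046734224
```

Request:
drive_tool(plan=[[40,[0,0.4,0.2],0],[40,[0.1,0.4,0.2],0],[40,[0,0.1,0.1],0],[40,[0,0,0],0]])

```text
time: 20.0
position: [0.6471, -0.1502, 0.0854]
ee_rot: [3.103, 0.349, -0.001]
ft_force: [-0.3, 0.1, 0.0]
opening: 0.0436
```

Run:
```python
from h import *
arm.read_camera("wrist"); snap("w22")
go(.6455,-.148,.055)
```

```text
pos [ 0.6471 -0.1499  0.0856] tilt [ 0.002 -0.019 -1.   ] yaw 12.8 t 20.1 F [-0.4  0.1 -0.4] op 0.0438 q6 1.02
shift cm [-0.11 -0.28  3.05] rows 0.7479117104424011
```

View pics/w22.png

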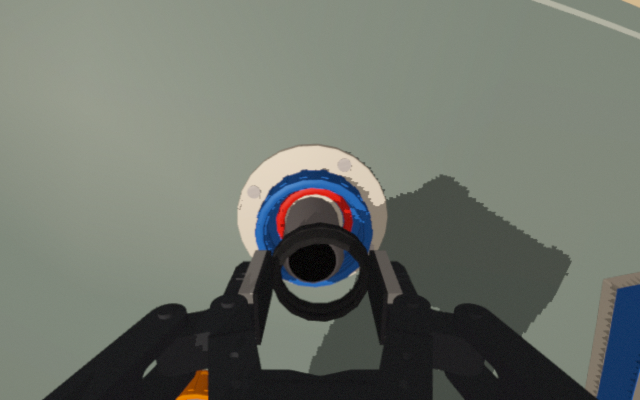

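The seal is held at (320,271) with the pipe mouth at (312,263). A small −y correction, then down.

Request:
drive_tool(plan=[[40,[-0.1,-0.2,0.2],0],[40,[0,-0.1,0.4],0],[40,[0,0,0.4],0]])

```text
time: 20.35
position: [0.6463, -0.1477, 0.0765]
ee_rot: [3.102, 0.348, 0.003]
ft_force: [-0.0, -0.8, -1.0]
opening: 0.0435
```

Run:
```python
from h import *
arm.read_camera("wrist"); m,im=snap("w23")
M=(im.max(2)<25).astype(np.uint8)[230:310,285:355]
n,l,st,ce=cv2.connectedComponentsWithStats(M)
for k in range(1,n):
    if st[k,4]>100: print(ce[k]+[285,230],st[k],pix2w(m,ce[k]+[285,230],.06))
go(.6455,-.148,.055)
```

```text
[318.22043969 269.18241236] [   9   18   49   44 1683] [[ 0.64593581 -0.14694115  0.06      ]]
[320.38629283 302.68535826] [  0  57  70  23 642] [[ 0.62880487 -0.15184947  0.06      ]]
pos [ 0.6456 -0.1476  0.0754] tilt [ 0.002 -0.02  -1.   ] yaw 12.8 t 20.45 F [-0.3  0.5 -0.2] op 0.0436 q6 1.02
shift cm [-0.01 -0.    2.04] rows 0.4981244644419324
```

Request:
drive_tool(plan=[[40,[0,0,0.5],0],[40,[0,0,0.6],0],[40,[0,0,0.6],0],[40,[0,0,0.2],0]])

```text
time: 20.78
position: [0.6458, -0.1478, 0.0549]
ee_rot: [3.102, 0.349, 0.001]
ft_force: [0.3, 0.6, -0.3]
opening: 0.0435
```

Run:
```python
from h import *
go(.6455,-.148,.055)
```

```text
pos [ 0.6458 -0.1478  0.0549] tilt [ 0.003 -0.02  -1.   ] yaw 12.8 t 20.78 F [ 0.3  0.6 -0.3] op 0.0435 q6 1.02
shift cm [-0.03  0.01 -0.01] rows 0.008978284557595523
```

Request:
drive_tool(plan=[[75,[0,0,0],0],[75,[0,0,0],0],[75,[0,0,0],0],[75,[0,0,0],0],[75,[0,0,-1],0],[75,[0,0,-2.5],0],[75,[0,0,-4],0],[75,[0,0,-4],0],[75,[0,0,-2.5],0],[75,[0,0,-1],0]])

```text
time: 21.62
position: [0.6425, -0.1438, 0.2079]
ee_rot: [3.107, 0.349, -0.014]
ft_force: [-0.2, 0.5, 1.0]
opening: 0.0639
```

Run:
```python
from h import *
arm.read_camera("wrist"); m,im=snap("w24")
go(.665,.155,.16)
cv2.imwrite("pics/w24c.png",cv2.resize(im[100:260,240:400],None,fx=3,fy=3))
```

```text
pos [ 0.6427 -0.1439  0.2067] tilt [-0.007 -0.016 -1.   ] yaw 12.8 t 21.72 F [ 0.6 -0.   0.4] op 0.0639 q6 1.02
shift cm [  8.86 -28.72   4.16] rows 7.399560391621523
```

View pics/w24c.png

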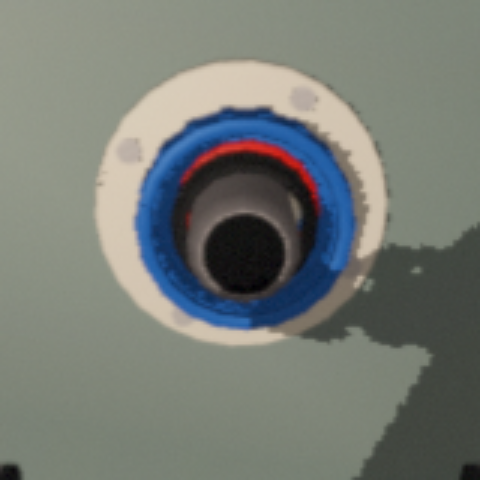

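The crop shows the seal seated in the nut above the washer, round the pipe. Next is the spigot.

Request:
drive_tool(plan=[[65,[1,-2,0],0],[65,[1,-3.8,0.2],0],[65,[1,-4,0.3],0],[65,[1,-4,0.3],0],[65,[1,-4,0.3],0],[65,[1,-4,0.3],0],[65,[0.6,-3,0.2],0],[65,[0.3,-2,0],0],[65,[0.2,-1.2,0],0],[65,[0,-0.4,0],0]])

```text
time: 22.55
position: [0.6385, 0.1554, 0.1592]
ee_rot: [3.109, 0.338, -0.066]
ft_force: [-0.6, -0.5, 0.3]
opening: 0.055
```

Run:
```python
from h import *
arm.read_camera("wrist"); m,im=snap("w25")
print(fit(m,im,"spigot",(.67,.155)))
for d in arm.boxes_of("spigot","wrist"): print(d)
mk=mask(im,"spigot");n,l,st,ce=cv2.connectedComponentsWithStats(mk)
for k in range(1,n):
    if st[k,4]>200:print(st[k],ce[k].round())
go(.67,.155,.12)
```

```text
(array([0.73302241, 0.1866722 ]), np.float64(0.024039073644526766), array([303.93022509, 166.5548784 ]))
{'xyz': [0.6745, 0.1596, 0.0415], 'score': 0.9}
{'xyz': [0.6312, 0.4036, 0.0119], 'score': 0.65}
[     0      0    640    400 189467] [304. 166.]
[ 429  253   62   58 2773] [460. 280.]
[162 372  36  28 675] [183. 388.]
pos [0.6395 0.1528 0.1606] tilt [-0.039 -0.019 -0.999] yaw 12.3 t 22.7 F [-0.1 -0.4 -0.4] op 0.0552 q6 1.49
shift cm [3.2  0.4  3.94] rows 1.2410099266681232
```

```bash
sed -i 's/"spigot":(S<60)&(V>110)/"spigot":(im[...,2].astype(int)-im[...,1]>5)\&(S<120)\&(V>45)/' h.py
python3 - <<'E'
from h import *
m,im=arm.camera_model("wrist"),cv2.imread("pics/w25.png")
mk=cv2.morphologyEx(mask(im,"spigot"),cv2.MORPH_OPEN,np.ones((2,2)));n,l,st,ce=cv2.connectedComponentsWithStats(mk)
for k in range(1,n):
    if st[k,4]>200:print(st[k],ce[k].round())
p,i,c=fit(m,im,"spigot",(.67,.157));print(p,i,c)
# nozzle tip bore / expected pixels
print(proj(m,np.array([[p[0],p[1],.078],[p[0],p[1],0]])))
cv2.drawMarker(im,tuple(int(v) for v in proj(m,np.array([[p[0],p[1],.078]]))[0]),(0,0,255),0,10)
E
```

```text
[ 527    0  113   84 6470] [575.  37.]
[ 289  108   79   79 4119] [328. 145.]
[ 586  191   54   91 2084] [608. 236.]
[0.67009093 0.15220021] 0.9864856361348476 [327.66909444 144.85991746]
[[330.52002253 166.07169425]
 [326.72219344 141.46869882]]
```

Request:
drive_tool(plan=[[60,[0.8,0.1,0.8],0],[60,[0.9,0.2,1.3],0],[60,[0.7,0.2,1.3],0],[60,[0.3,0.1,0.9],0],[60,[0,0,0.4],0],[60,[0,0,0],0]])

```text
time: 23.2
position: [0.6695, 0.1416, 0.1134]
ee_rot: [3.108, 0.317, -0.055]
ft_force: [-0.3, 0.3, -0.1]
opening: 0.0511
```

Run:
```python
from h import *
arm.read_camera("wrist"); m,im=snap("w26")
print(fit(m,im,"spigot",(.67,.1522)))
go(.67,.1522,.07)
```

```text
(array([0.66884619, 0.15523998]), np.float64(0.9528421576527517), array([297.2658051 , 205.33967866]))
pos [0.6699 0.1421 0.1146] tilt [-0.032 -0.02  -0.999] yaw 11.7 t 23.3 F [-0.7 -0.6 -0.4] op 0.0513 q6 1.48
shift cm [ 0.37 -1.04  4.44] rows 1.1159839028939125
```

Request:
drive_tool(plan=[[60,[0.1,-0.5,0.1],0],[60,[0.1,-0.4,0.1],0],[60,[0,-0.1,0],0],[60,[0,0,0],0]])

```text
time: 23.63
position: [0.6705, 0.1535, 0.1155]
ee_rot: [3.108, 0.317, -0.046]
ft_force: [-1.3, -1.1, -0.1]
opening: 0.0513
```

Run:
```python
from h import *
arm.read_camera("wrist"); m,im=snap("w27")
p,i,c=fit(m,im,"spigot",(.67,.1522));print(p,i,c)
go(*p,.07)
```

```text
[0.66905213 0.15532023] 0.9514481533085948 [315.05729074 210.03212565]
pos [0.6706 0.1533 0.1154] tilt [-0.028 -0.02  -0.999] yaw 11.6 t 23.73 F [ 0.5  0.5 -0.3] op 0.0511 q6 1.49
shift cm [ 0.03 -0.29  4.54] rows 1.1100086021842182
```

View pics/w27.png

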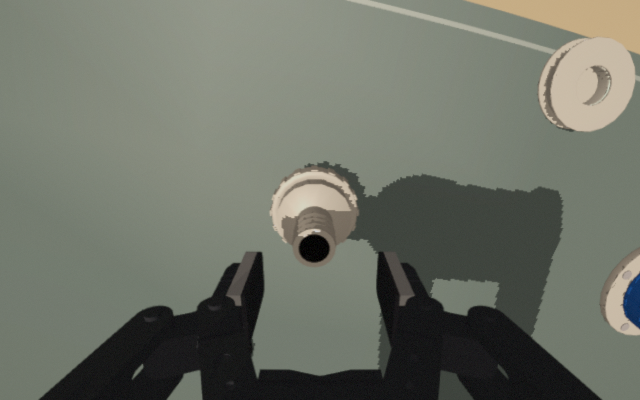

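The nozzle mouth is at (314,247), slightly left of the jaw midpoint (320). That was my last picture; from here I work by numbers.

Run:
```python
from h import *
m=arm.camera_model("wrist")
print(pix2w(m,[314.5,247],.078))
go(.6695,.154,.069)
```

```text
[[0.66973245 0.15548471 0.078     ]]
pos [0.6706 0.1533 0.1154] tilt [-0.028 -0.02  -0.999] yaw 11.6 t 23.73 F [ 0.5  0.5 -0.3] op 0.0511 q6 1.49
shift cm [ 0.05 -0.16  4.64] rows 1.1330870302404767
```

Request:
drive_tool(plan=[[60,[0,-0.2,0.6],0],[60,[0,-0.1,1],0],[60,[0,0,1.1],0],[60,[0,0,1],0],[60,[0,0,0.6],0],[60,[0,0,0.1],0]])

```text
time: 24.23
position: [0.668, 0.1557, 0.0665]
ee_rot: [3.108, 0.318, -0.047]
ft_force: [-1.4, -0.2, -0.7]
opening: 0.051
```

Run:
```python
from h import *
go(.6695,.1553,.068)
```

```text
pos [0.668  0.1557 0.0665] tilt [-0.028 -0.02  -0.999] yaw 11.7 t 24.23 F [-1.4 -0.2 -0.7] op 0.051 q6 1.5
shift cm [ 0.13  0.08 -0.16] rows 0.05314099285234511
```

Request:
drive_tool(plan=[[10,[0.1,0.1,0],0],[10,[0,0,0],0],[10,[0,0,0],0],[10,[0,0,0],0],[10,[0,0,0],0],[10,[0,0,0],0],[10,[0,0,0],0],[10,[0,0,0],0]], newtons=50)

```text
time: 24.9
position: [0.6699, 0.1546, 0.0667]
ee_rot: [3.108, 0.317, -0.046]
ft_force: [-0.1, -0.5, -1.3]
opening: 0.0206
```

Run:
```python
from h import *
go(.645,-.148,.165)
```

```text
pos [0.6699 0.1546 0.0667] tilt [-0.028 -0.02  -0.999] yaw 11.6 t 24.9 F [-0.1 -0.5 -1.3] op 0.0206 q6 1.5
shift cm [-8.85 29.26 -9.16] rows 7.783591110546413
```

Request:
drive_tool(plan=[[10,[0,0,-1],0],[10,[0,0,-2],0],[10,[0,0,-3],0],[10,[0,0,-2.5],0],[10,[0,0,-1],0],[10,[-0.7,2,0],0],[10,[-1,3.5,0],0],[10,[-1.1,3.7,0],0],[10,[-1.1,3.7,0],0],[10,[-1.1,3.7,0],0],[10,[-1.1,3.7,0],0],[10,[-1,3.3,0],0],[10,[-0.7,2.3,0],0],[10,[-0.4,1.4,0],0],[10,[-0.2,0.5,0],0],[10,[0,0,0],0]])

```text
time: 26.23
position: [0.6449, -0.1437, 0.1761]
ee_rot: [3.107, 0.324, -0.043]
ft_force: [-0.3, 1.5, -0.5]
opening: 0.0206
```

```bash
cat >> h.py <<'E'
def noz(name,dz=.0667):
    "nozzle mouth of held spigot: dark blob between the pads"
    arm.read_camera("wrist"); m,im=snap(name); s=arm.state()
    e=proj(m,np.array([s["position"]+[0,0,.0113]]))[0]; print("expected nozzle px",e.round())
    M=(im.max(2)<30).astype(np.uint8); n,l,st,ce=cv2.connectedComponentsWithStats(M)
    for k in range(1,n):
        if st[k,4]>80 and np.linalg.norm(ce[k]-e)<60: print("dark",st[k],ce[k].round(1),pix2w(m,ce[k],s["position"][2]+.0113).round(4))
    return m,im
E
python3 - <<'E'
from h import *
m,im=noz("w28")
go(.6455,-.148,.135)
p=fit(m,im,"spigot",(.645,-.148),z0=arm.state()["position"][2]-.0667);print(p)
E
```

```text
expected nozzle px [318. 305.]
dark [   52   249   537   151 32426] [323.9 355.5] [[ 0.6212 -0.1494  0.1873]]
dark [ 300  290   41   34 1106] [319.9 306.5] [[ 0.6445 -0.1428  0.1873]]
pos [ 0.6452 -0.142   0.176 ] tilt [-0.026 -0.02  -0.999] yaw 12.0 t 26.33 F [-0.8  1.2 -0.6] op 0.0209 q6 1.05
shift cm [0.02 0.54 4.11] rows 1.0108814562258426
(array([ 0.64974862, -0.14302829]), np.float64(0.6390667465082831), array([320.76325647, 218.72146841]))
```

Request:
drive_tool(plan=[[10,[0.1,0.2,0.5],0],[10,[0,0.2,0.8],0],[10,[0,0.1,0.9],0],[10,[0,0,0.8],0],[10,[0,0,0.4],0],[10,[0,0,0],0]])

```text
time: 26.83
position: [0.6467, -0.1416, 0.137]
ee_rot: [3.108, 0.339, -0.046]
ft_force: [-0.7, -0.1, -1.9]
opening: 0.0208
```

Run:
```python
from h import *
m,im=noz("w29")
go(.6455,-.1475,.125)
```

```text
expected nozzle px [322. 306.]
dark [   52   249   536   151 32450] [323.5 355.6] [[ 0.6236 -0.1479  0.1493]]
dark [ 300  290   41   34 1102] [319.9 306.5] [[ 0.6468 -0.1412  0.1493]]
pos [ 0.647  -0.1419  0.138 ] tilt [-0.026 -0.018 -0.999] yaw 12.4 t 26.93 F [ 0.6 -0.  -0.7] op 0.0205 q6 1.04
shift cm [-0.23  0.5   1.31] rows 0.3474292436861916
```

Request:
drive_tool(plan=[[10,[-0.1,0.3,0],0],[10,[-0.1,0.2,0],0],[10,[0,0,0],0],[10,[0,0,0],0]])

```text
time: 27.27
position: [0.647, -0.1481, 0.1398]
ee_rot: [3.106, 0.339, -0.04]
ft_force: [0.8, -0.7, 0.0]
opening: 0.0205
```

Run:
```python
from h import *
go(.6455,-.1475,.125)
arm.read_camera("wrist");go(.6455,-.1475,.125)
```

```text
pos [ 0.647  -0.1481  0.1398] tilt [-0.024 -0.019 -1.   ] yaw 12.4 t 27.27 F [ 0.8 -0.7  0. ] op 0.0205 q6 1.03
shift cm [-0.1  -0.11  1.48] rows 0.3633858908834389
pos [ 0.6471 -0.1481  0.14  ] tilt [-0.023 -0.02  -1.   ] yaw 12.4 t 27.32 F [-0.5  0.6  0.2] op 0.0205 q6 1.03
shift cm [-0.1  -0.12  1.5 ] rows 0.3676598544139375
```

Request:
drive_tool(plan=[[10,[-0.1,-0.1,0.4],0],[10,[0,0,0.5],0],[10,[0,0,0.5],0],[10,[0,0,0.4],0]])

```text
time: 27.65
position: [0.6464, -0.1482, 0.1226]
ee_rot: [3.105, 0.338, -0.034]
ft_force: [0.3, 0.8, -0.4]
opening: 0.0207
```

Run:
```python
from h import *
go(.6455,-.1475,.0957)
```

```text
pos [ 0.6464 -0.1482  0.1226] tilt [-0.02  -0.021 -1.   ] yaw 12.4 t 27.65 F [ 0.3  0.8 -0.4] op 0.0207 q6 1.03
shift cm [-0.01 -0.13  2.69] rows 0.6573406824296943
```

Underside at about 56 mm with no contact. I'll continue down in small steps.

Request:
drive_tool(plan=[[10,[0,-0.1,0.3],0],[10,[0,0,0.4],0],[10,[0,0,0.4],0],[10,[0,0,0.3],0]])

```text
time: 27.98
position: [0.645, -0.147, 0.1054]
ee_rot: [3.106, 0.338, -0.038]
ft_force: [0.8, -0.8, -0.5]
opening: 0.0208
```

Run:
```python
from h import *
go(.6455,-.1475,.0957)
```

```text
pos [ 0.645  -0.147   0.1054] tilt [-0.022 -0.02  -1.   ] yaw 12.4 t 27.98 F [ 0.8 -0.8 -0.5] op 0.0208 q6 1.04
shift cm [0.07 0.05 0.97] rows 0.23829913502941558
```

Request:
drive_tool(plan=[[10,[0,0,0.3],0],[10,[0,0,0.3],0],[10,[0,0,0.3],0],[10,[0,0,0.15],0]])

```text
time: 28.32
position: [0.6447, -0.1471, 0.0936]
ee_rot: [3.106, 0.338, -0.039]
ft_force: [-2.9, 1.7, 7.3]
opening: 0.0205
```

Run:
```python
from h import *
go(.6455,-.1475,.0957)
```

```text
pos [ 0.6447 -0.1471  0.0936] tilt [-0.023 -0.02  -1.   ] yaw 12.4 t 28.32 F [-2.9  1.7  7.3] op 0.0205 q6 1.04
shift cm [ 0.07  0.06 -0.21] rows 0.05474935099827594
```

Contact at the expected height. I'll release and withdraw.

Request:
drive_tool(plan=[[60,[0,0,0],0],[60,[0,0,0],0],[60,[0,0,0],0],[60,[0,0,0],0],[60,[0,0,0],0],[60,[0,0,-1],0],[60,[0,0,-2.5],0],[60,[0,0,-3.5],0],[60,[0,0,-3],0],[60,[0,0,-1.5],0],[60,[0,0,0],0]])

```text
time: 29.23
position: [0.6464, -0.1445, 0.2146]
ee_rot: [3.107, 0.338, -0.043]
ft_force: [0.8, -0.4, 0.3]
opening: 0.0513
```

Run:
```python
from h import *
go(.6455,-.1475,.0957)
arm.read_camera("wrist"); m,im=snap("w30")
PROF["spigot"]=[p for p in PROF["spigot"] if p[1]>=.018]
mk=cv2.morphologyEx(mask(im,"spigot"),cv2.MORPH_OPEN,np.ones((2,2)));n,l,st,ce=cv2.connectedComponentsWithStats(mk)
for k in range(1,n):
    if st[k,4]>150: print(st[k],ce[k].round())
print("nozzle top px expected seated",proj(m,np.array([[.6455,-.148,.107],[.6455,-.148,.135]])).round(1))
M=(im.max(2)<30).astype(np.uint8);n,l,st,ce=cv2.connectedComponentsWithStats(M)
for k in range(1,n):
    if 60<st[k,4]<3000: print("dark",st[k],ce[k].round(1),pix2w(m,ce[k],.107).round(4))
for c in("side","scene"):
    m,im=snap("end_"+c,c); E=proj(m,np.array([[.6455,-.148,.107],[.6455,-.148,.029]])); print(c,E.round(1))
    for t in("spigot","nut","tape_reel","soap_bar","carton","jug"):
        for d in arm.boxes_of(t,c): print(t,np.round(d["xyz"],3),round(d["score"],2))
```

```text
pos [ 0.6464 -0.1445  0.2146] tilt [-0.026 -0.019 -0.999] yaw 12.4 t 29.23 F [ 0.8 -0.4  0.3] op 0.0513 q6 1.04
shift cm [ 0.19  0.13 11.89] rows 2.9006692705263877
[184   0  37  15 193] [205.   8.]
[ 449    0  191   63 5898] [575.  20.]
[ 273  118   97   99 5795] [321. 166.]
[ 518  170  122  130 1143] [565. 222.]
[ 539  214  101  157 9108] [586. 291.]
[   0  363   65   37 1727] [ 26. 383.]
nozzle top px expected seated [[323.  202.5]
 [323.9 218. ]]
dark [313 192  20  20 312] [322.4 201.7] [[ 0.646  -0.1475  0.107 ]]
side [[327.3 166.9]
 [326.7 188.3]]
spigot [ 0.638 -0.136  0.065] 0.71
nut [ 0.468 -0.099  0.012] 0.77
nut [ 0.632 -0.124  0.018] 0.57
tape_reel [0.782 0.004 0.012] 0.54
soap_bar [0.62  0.458 0.028] 0.72
carton [ 0.599 -0.398  0.065] 0.59
jug [ 0.429 -0.541  0.115] 0.79
scene [[310.8 198.1]
 [311.  211.9]]
spigot [ 0.651 -0.159  0.069] 0.64
spigot [ 0.634 -0.458  0.072] 0.53
nut [ 0.468 -0.102  0.013] 0.53
tape_reel [ 0.785 -0.009  0.01 ] 0.52
soap_bar [0.642 0.442 0.029] 0.92
carton [ 0.632 -0.457  0.07 ] 0.67
```

```bash
python3 -c "
from rig import arm
print(arm.job_done())"
```

```text
the job is handed in; nothing more can be done
None
```

I stacked the blue nut, red slip washer, leftmost black seal and white spigot on the pipe stub in fitting order. I let go of everything and handed the job in at about 29.6 s. The hand-in gives no verdict.

- **Nut, washer and seal:** pictures taken after each release showed each one seated round the pipe.
- **Spigot:** it met the seal with about 7 N. The tool was then 2 mm lower than I had worked out, which is within the camera calibration. After release its nozzle mouth was within 1 pixel of the expected seated position, at (0.646, −0.1475) m. I checked this by numbers only, because my 16 views were used up.
- **Bystanders:** the final detections put the tape reel, soap bar and carton within about 5 mm of the start readings. The jug was also within about 5 mm, but only in the side camera, because the scene camera no longer reported it.
- **Disagreements:** the scene camera also reported a second "spigot" with a low score, at the carton, which is a false detection. The slight tool tilt that built up during moves (up to about 0.045 rad) could not be corrected, but all parts were released within tolerance.

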